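# Move the charged battery pack from the charger to the pipe threader

### The job

Working gently and forcing nothing, take the battery pack off the grey charger by pressing the charger's orange catch so that the pack springs loose, then slide it into the dovetail of the blue pipe threader's dock, fully home until the catch there clicks and holds it, and let go. Leave the tape measure, the pipe tee and the wrench where they are.

Things in the scene. Friction and masses are not known exactly. Their poses are not given: they have to be found in the camera images.
- pack: Battery pack, 0.25 to 0.5 kg: yellow body 68 (x) x 42 mm (y), from 13.5 to 57.5 mm above the origin, with a black panel on top; grip its 42 mm sides, 16 to 57 mm up. Below it a black dovetail foot 70 mm long (x), 12 mm high, 50 mm wide at the bottom, 36 at its top. Origin: centre of the foot's underside; x along the slide, z up. Either end may go in first.
- charger_dock (a point): Grey charger: point on its dovetail floor, 30 mm above the bench, where the pack's origin lies (within 2 mm) when latched. x: push-in direction, y left, z up. Floor 84 mm wide, x -100 to +60. Straight rails x -50 to +40, tops 12 mm above the floor, 75 mm over all; play 1.5 mm each side, 2.6 mm upward. The pack is clear of the rails when its origin is below x = -100 mm.
- charger_mouth (a point): Floor point at the front of the charger's rails, 64 mm before charger_dock, same axes. Over the first 14 mm the rails stand 3.5 mm wider each side, tapering. In front lies a bare floor apron 36 mm long. The spring nose of the catch, 6 mm high, stands in the slideway 21 to 29 mm past this point, with a 12 mm ramp in front of it.
- charger_stop (a point): Floor point at the charger's rigid end stop (34 mm high), 37 mm past charger_dock, same axes. The charger's head, 50 mm above the floor and 110 mm wide, begins 25 mm farther. A yellow sprung ejector here pushes a latched pack outwards with about 6 N; once the catch is pressed it moves it about 14 mm out (2.5 N there). Then the pack must be gripped and drawn out.
- charger_pad (a point): Centre of the top of the charger's orange thumb pad, 24 x 24 mm, 34 mm above the bench, left of the dock (x = -39, y = +70, z = +4 mm from charger_dock); it moves with the catch. Press it straight down by about 8 mm, with 3 to 6 N, and keep it down half a second.
- charger_catch (a joint): Charger catch, m: 0 = sprung up, grows as the pad is pressed, end of travel 0.010. Its nose stands behind the trailing end of a latched pack, which is freed at 0.006 to 0.007. Spring 2 N at rest, 4 N at the end, plus up to 1.5 N of friction under a latched pack.
- machine_dock (a point): Blue pipe threader: nominal home point of the pack's origin on its dovetail floor, 30 mm above the bench; axes, rails, nose, ejector, play as on the charger. But its shoe (floor, rails, catch, stop together) is clamped anywhere within 10 mm either way along x, and this is not measured: true home is x = -10 to +10 mm, to be found by feel or by the catch.
- machine_mouth (a point): Nominal front of the threader's rails, 64 mm before machine_dock (true place: same unknown 10 mm), same axes. Flare and 36 mm apron as on the charger: the pack can be set on the apron, its leading end before the rails, and slid in. Its catch's orange pad lies as on the charger (x = -39, y = +70 from the true home): do not press it.
- machine_stop (a point): Nominal rigid end stop, 37 mm past machine_dock: the foot meets it 2 mm after the click. The push needed rises to 5 to 12 N over the last 14 mm (ejector, friction); more than 35 N of contact force of the pack on the dock, squeezing included, damages it. Let go, the pack is pushed back on the catch. Housing: from 58 mm past here, 85 mm above the floor (handle 111).
- machine_catch (a joint): Threader catch, m: 0 = sprung up. The foot, riding over the nose, holds it down at about 0.0035 to 0.006 from when its leading end has passed the ramp (pack about 70 mm before home) until the pack is home; there it springs back to 0 with a click.
- tape_measure: Yellow and black tape measure, 70 x 40 x 60 mm high, origin at the centre of its underside; bystander.
- pipe_tee: Steel pipe tee fitting, 70 mm long, 34 mm high, origin under its centre; bystander.
- wrench: Steel wrench lying flat, about 0.2 m long, origin under its middle; bystander.
Things that resemble listed ones, but are neither listed nor needed, are in the scene too. Leave any pink, purple or red look-alike of the pack alone.

How it is judged (in metres and radians):
On the way, in this order (a step that is already met when the one before it is completed fails the run):
1. the pack is out of the charger's dovetail (horizontal distance between pack and charger_dock above 0.1 m), for 0.1 s.
2. the pack is home in the threader's dovetail and the catch has sprung up behind it (x of pack in the frame of machine_dock between -0.013 and 0.014 m and y of pack in the frame of machine_dock between -0.003 and 0.003 m and z of pack in the frame of machine_dock between -0.0025 and 0.0025 m and value of joint machine_catch below 0.0015 m), for 0.2 s.
At the end, for the whole second after the job is handed in: The pack rests in the threader's dovetail: origin from 13 mm short of to 14 mm beyond the nominal dock point along x (covers every setting of the shoe), within 3 mm sideways and 2.5 mm in height, lined up within 0.08 rad, the threader's catch sprung up behind it (below 1.5 mm), the pack at rest (all of step 2 and angle between the x axis of pack and the x axis of machine_dock, either way round below 0.08 rad and linear speed of pack below 0.01 m/s); the robot touches nothing.
It fails at once if the pack was forced into the threader's dock with more than 35 N (contact force between pack and machine above 35 N).
It fails at once if the fingers pressed the charger with more than 40 N (contact force between the fingers and charger above 40 N).
It fails at once if the tape measure was moved (distance of tape_measure from where it was at the start of the episode above 0.02 m).
It fails at once if the pipe tee was moved (distance of pipe_tee from where it was at the start of the episode above 0.02 m).
It fails at once if the wrench was moved (distance of wrench from where it was at the start of the episode above 0.02 m).
It also fails if it takes over 69 s, if anything falls off the work surface, if the arm or the gripper's body presses on something with over 40 N, if the wrist force passes 120 N, or if a joint passes its speed limit or range.

### The arm

A 6-joint arm with a two-finger parallel gripper is mounted at the origin on the work surface. World frame = base frame: x ahead of the robot, y to its left, z up, the work surface at z = 0. Lengths are in mm, angles in rad, forces in N, time in s.
With the tool pointing down it reaches from about 275 to 750 mm from the base axis. Payload 10.2 kg.
Tool frame: the origin (TCP) lies at the very end of the fingers, on their centre line; the grasp point (between the pads) lies behind it (ctrl.grasp_offset is the z of the grasp point in the tool frame, in mm); z points along the fingers, y is the direction in which the jaws open and shut (so a half turn about z gives the same grasp; the last joint's range is limited). The gripper opens to 85 mm and grips with 20 to 120 N. Pads are 22 mm wide; open, the fingers measure 114 mm over their backs; the gripper's body (76 mm by 85 mm) begins 54 mm behind the grasp point. The pads swing forward as they close: fully open they stand 13 mm farther back than shut.
Start: joints at [-0.223, 0.313, 1.498, -0, 1.331, -0.223], TCP at [525.006, -0.013, 231.294] pointing down, gripper open.
Joint ranges: [-2.94, 2.94], [-0.97, 2.17], [0.19, 2.56], [-1.23, 4.37], [0.02, 3.11], [-2.88, 2.88]. Speed limits (rad/s): [2.39, 2.39, 3.01, 3.14, 3.14, 3.14].

### API

Orientations are given as a unit quaternion [w, x, y, z].
In Python, from rig import ctrl, capture, job gives the robot as it stands. The module is installed in compiled form; this text tells all that it offers.
- The arm moves only by the tool move_arm, never from a script. Its argument "series" is a list of rows, each a list of 7 numbers: the turn, a rotation vector about the tool's x, y, z in rad, then the shift along the tool's x, y, z in cm, then the opening, from 0 (shut) to 1 (fully open). A call has 1 to 5 rows; each row is the pose to reach, as a shift and turn from the pose measured when the call began, along the tool's axes at that moment; what a row does not reach only later rows make up. A row lasts 1/12 s, in which the tool goes at most 41.7 mm and 7.16 degrees, less where a joint would pass 70% of its speed; a pose out of reach is approached as far as the arm can. A call with a gripper value outside its range is refused whole. The fingers move at their own pace and stop on an object; "grip_force" is the grip in N (left out, the last holds). Time passes only in rows, so rows that repeat a pose let the fingers close. It gives the time, the measured TCP pose, the force and the opening at its end, in the units of the state.
- ctrl.sense(): the state, without advancing time (a new reading comes with each control period).
- capture(name): name is "scene" or "side" or "wrist"; returns a dict with "frame" (420x560x3 uint8, red, green, blue), "mtx" (3x3 intrinsics, pixels), "dist" ([k1, k2, p1, p2, k3] as OpenCV has them; the pictures are not rectified), "R" (3x3) and "t" (3): a world point X has camera coordinates R X + t. Camera axes: x right, y down, z forward; pixel columns grow to the right and rows downward; lengths in mm; the calibration is good to about 2 mm. A picture is of the moment at which its call begins. There is no depth.
- job.finish_job(): hands the job in, once; it reports no verdict.
The state is a dict: "time_s": time; "joints": joint angles; "dq": joint speeds; "tau": joint torques, N m; "eef_pos": TCP position; "ee_rot": TCP orientation; "force": force on the tool from outside, world axes, zero at the start; "wrist_torque": the same for the moment, N m; "grip_width": opening from 0.0 (shut) to 1.0 (fully open).
Only numpy, scipy, OpenCV 4.12 (cv2) and the standard library are available. Lean on these libraries where they do the work, as an engineer would, in place of code of your own. Each camera call takes 0.05 s, during which the arm holds its last target.

## Working session

There is one attempt and no reset: what is moved stays moved. The work goes in short steps, Python scripts to look and compute and a tool call to move; the robot and the scene stay as the last step left them, time stands still between calls to the robot, and variables do not carry over. Pictures are saved under pics/ and viewed, and the job is handed in when it is done.

Besides the shell and the picture viewer there is one more tool, called as name([rows], argument=value, ...), one row to a line, values as JSON. move_arm: Moves the arm, as the interface text tells. Its arguments: {"type":"object","properties":{"series":{"type":"array","items":{"type":"array","items":{"type":"number"}}},"grip_force":{"type":"number"}},"required":["series"]}

```bash
mkdir -p pics
python3 - <<'E'
from rig import ctrl,capture,job
import cv2
print(ctrl.sense(), ctrl.grasp_offset)
for n in ["scene","side","wrist"]:
    c=capture(n); cv2.imwrite(f"pics/{n}0.png",c["frame"][:,:,::-1]); print(n,c["mtx"].round(1).tolist(),c["dist"],c["R"].round(3).tolist(),c["t"].round(1).tolist())
E
```

```text
{'time_s': 0.0, 'joints': array([-2.23417596e-01,  3.13440532e-01,  1.49847473e+00, -1.64975736e-05,
        1.33101509e+00, -2.23427608e-01]), 'dq': array([-2.03481711e-04, -5.54139825e-05, -1.13871396e-03,  1.77298278e-03,
        6.61470414e-04, -2.15146090e-03]), 'tau': array([-5.78409599e-04, -4.12261176e+01, -2.59742296e+01, -3.58453699e-04,
        4.11797926e-03, -1.23038126e-05]), 'eef_pos': array([5.24723844e+02, 3.71460909e-02, 2.30725757e+02]), 'ee_rot': array([-5.61714239e-04,  7.07101694e-01,  7.07111552e-01, -3.63181833e-04]), 'force': array([-0.45054597,  0.13627709,  0.11050095]), 'wrist_torque': array([-0.0023632 ,  0.01487131,  0.01029545]), 'grip_width': 1.0012224979520108} -18.700000000000003
scene [[409.6, 0.0, 277.6], [0.0, 409.6, 215.6], [0.0, 0.0, 1.0]] [-0.09970181  0.          0.          0.          0.        ] [[-0.695, 0.719, 0.02], [0.424, 0.432, -0.796], [-0.581, -0.545, -0.605]] [384.9, -187.2, 1460.1]
side [[405.2, 0.0, 281.6], [0.0, 405.2, 217.7], [0.0, 0.0, 1.0]] [-0.03558821  0.          0.          0.          0.        ] [[0.992, -0.124, 0.019], [-0.054, -0.56, -0.827], [0.113, 0.819, -0.562]] [-533.1, 93.9, 969.5]
wrist [[293.1, 0.0, 284.1], [0.0, 293.1, 205.7], [0.0, 0.0, 1.0]] [-0.04023348  0.          0.          0.          0.        ] [[1.0, 0.0, -0.001], [0.001, -0.962, 0.273], [-0.001, -0.273, -0.962]] [-524.9, -34.9, 379.1]
```

View pics/scene0.png

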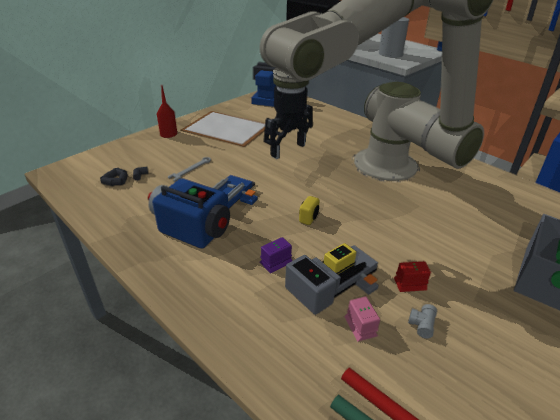

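View pics/side0.png

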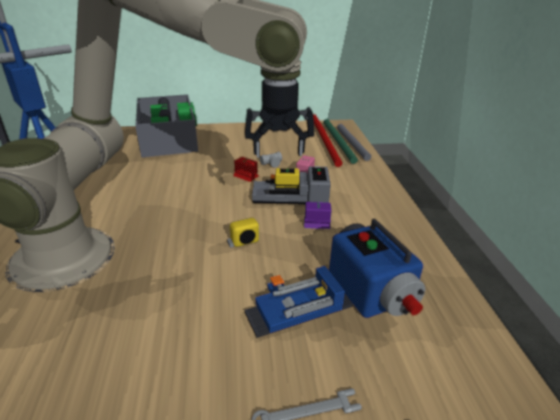

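View pics/wrist0.png

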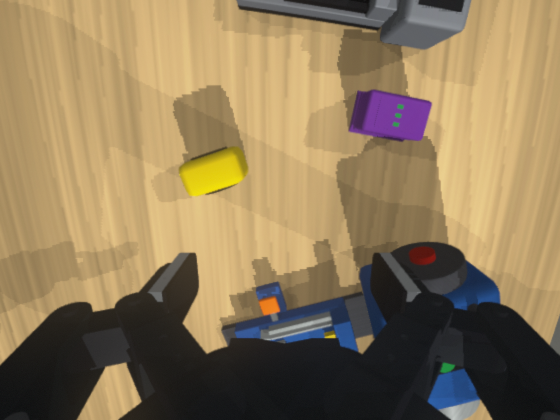

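```bash
cat > h.py <<'E'
import numpy as np, cv2
from rig import ctrl,capture,job
def crop(c,u0,v0,u1,v1,k,fn):
    f=np.ascontiguousarray(c["frame"][v0:v1,u0:u1,::-1]); f=cv2.resize(f,None,fx=k,fy=k,interpolation=cv2.INTER_CUBIC)
    for u in range((u0//10+1)*10,u1,10):
        cv2.line(f,((u-u0)*k,0),((u-u0)*k,4 if u%50 else 12),(0,0,255),1)
        if u%20==0: cv2.putText(f,str(u),((u-u0)*k-10,22),0,.35,(0,0,255),1)
    for v in range((v0//10+1)*10,v1,10):
        cv2.line(f,(0,(v-v0)*k),(4 if v%50 else 12,(v-v0)*k),(0,0,255),1)
        if v%20==0: cv2.putText(f,str(v),(6,(v-v0)*k+4),0,.35,(0,0,255),1)
    cv2.imwrite(fn,f)
def proj(c,X):
    X=np.atleast_2d(np.asarray(X,float)); r,_=cv2.Rodrigues(c["R"])
    return cv2.projectPoints(X.reshape(-1,1,3),r,np.array(c["t"],float).reshape(3,1),c["mtx"],np.array(c["dist"],float))[0].reshape(-1,2)
def ray(c,uv):
    p=cv2.undistortPoints(np.array(uv,float).reshape(-1,1,2),c["mtx"],np.array(c["dist"],float)).reshape(-1,2)
    d=np.c_[p,np.ones(len(p))]@c["R"]; o=-c["R"].T@np.array(c["t"]).ravel()
    return o,d
def onz(c,uv,z):
    o,d=ray(c,uv); s=(z-o[2])/d[:,2]; return o+d*s[:,None]
E
python3 - <<'E'
from h import *
c=capture("scene"); crop(c,270,225,400,325,6,"pics/a1.png"); crop(c,140,160,270,250,6,"pics/a2.png")
c=capture("side"); crop(c,230,140,350,230,6,"pics/a3.png"); crop(c,230,210,430,340,4,"pics/a4.png")
E
```

```text
(no output)
```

View pics/a1.png

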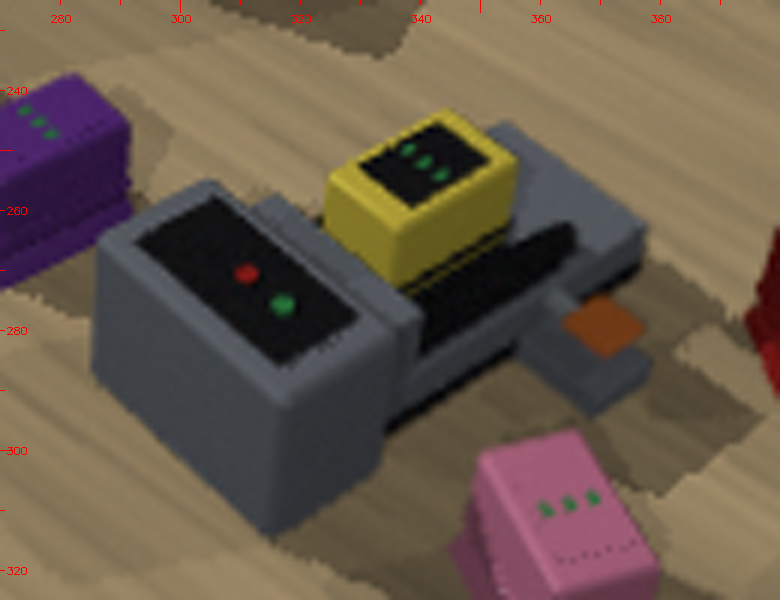

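View pics/a2.png

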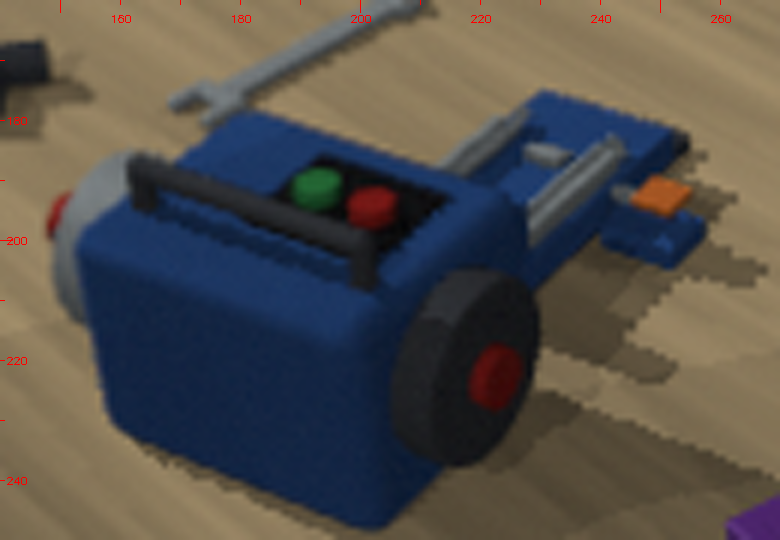

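View pics/a3.png

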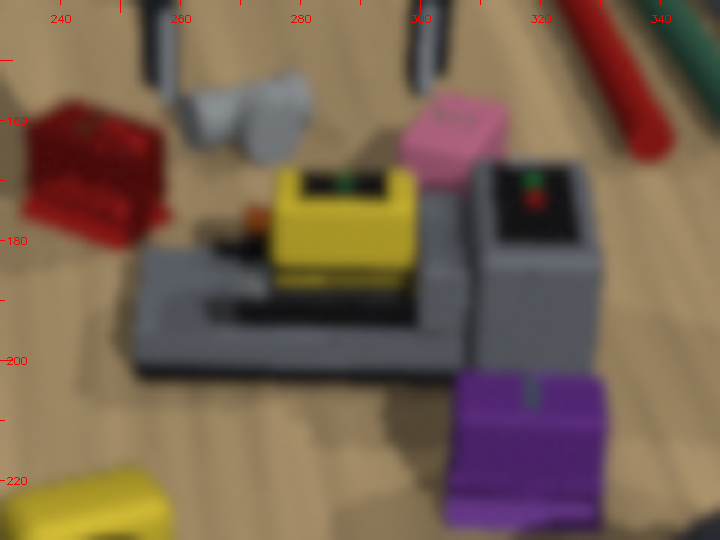

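View pics/a4.png

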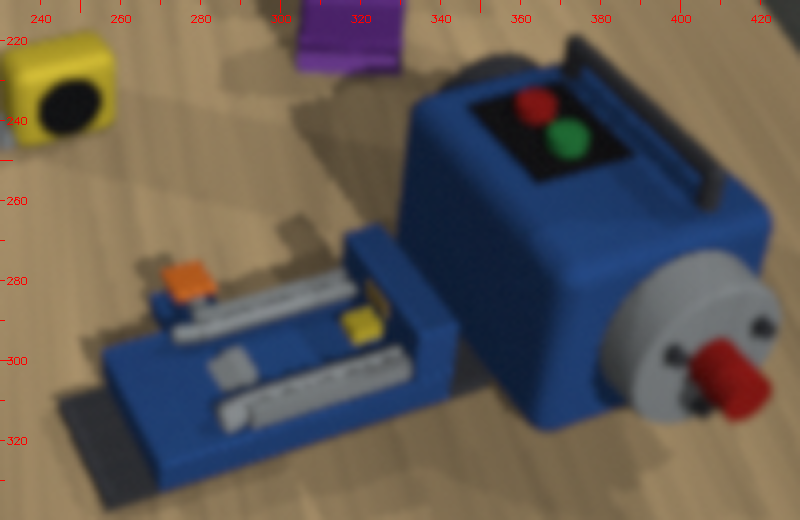

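```bash
cat > fit.py <<'E'
from h import *
from scipy.optimize import least_squares
S=capture("scene"); D=capture("side")
def fit(obs,x0):
    def res(p,full=False):
        cs,sn=np.cos(p[2]),np.sin(p[2]); r=[]
        for cam,u,v,X in obs:
            W=[p[0]+cs*X[0]-sn*X[1],p[1]+sn*X[0]+cs*X[1],X[2]]
            r.append(proj(cam,W)[0]-[u,v])
        return np.ravel(r)
    s=least_squares(res,x0,loss="soft_l1"); print(s.x.round(3)); print(res(s.x).reshape(-1,2).round(1).tolist()); return s.x
def q(x,y,u0,v0,k): return (u0+(x+.5)/k-.5, v0+(y+.5)/k-.5)
E
python3 - <<'E'
from fit import *
a=lambda x,y:q(x,y,270,225,6); b=lambda x,y:q(x,y,230,140,6)
Z=87.5
print("pack")
fit([(S,*a(326,176),(34,-21,Z)),(S,*a(446,110),(-34,-21,Z)),(S,*a(517,158),(-34,21,Z)),(S,*a(400,228),(34,21,Z)),
 (D,*b(281,169),(-34,21,Z)),(D,*b(413,169),(34,21,Z)),(D,*b(272,268),(-34,-21,43.5)),(D,*b(416,268),(34,-21,43.5))],[580,230,0])
print("charger")
fit([(S,*a(645,228),(-100,42,30)),(S,*a(500,122),(-100,-42,30)),(S,*a(603,327),(-39,70,34)),(D,*b(258,222),(-39,70,34)),(S,*a(393,405),(62,55,80)) ],[580,230,0])
print("threader")
c=lambda x,y:q(x,y,140,160,6); d=lambda x,y:q(x,y,230,210,4)
fit([(S,*c(663,195),(-39,70,34)),(D,*d(189,282),(-39,70,34)),(D,*d(105,350),(-100,42,30)),(D,*d(158,466),(-100,-42,30)),(S,*c(542,92),(-100,-42,30)),(S,*c(683,133),(-100,42,30))],[580,-100,.1])
E
```

```text
pack
[ 5.80151e+02  2.24893e+02 -1.23000e-01]
[[-0.6, 0.1], [-0.1, -0.8], [1.0, 0.6], [0.1, 1.4], [-0.9, -0.4], [0.3, -0.1], [0.3, 3.3], [-0.3, 3.6]]
charger
[ 5.82368e+02  2.24185e+02 -1.34000e-01]
[[0.2, 0.2], [-0.3, -0.0], [-0.5, -0.0], [2.3, -1.1], [1.6, -11.2]]
threader
[ 562.215 -223.155    6.554]
[[-0.7, -0.2], [0.1, -1.2], [-1.3, -0.7], [0.2, -0.1], [-0.1, -0.8], [-1.4, -0.6]]
```

```bash
cat >> h.py <<'E'
from scipy.spatial.transform import Rotation as Ro
def go(x,y,z,psi,st=None):
    """tool x = -(cos psi, sin psi), z down"""
    s=st or ctrl.sense(); w=s["ee_rot"]; R0=Ro.from_quat([w[1],w[2],w[3],w[0]])
    c,sn=np.cos(psi),np.sin(psi)
    Rt=Ro.from_matrix(np.array([[-c,-sn,0],[-sn,c,0],[0,0,-1]]))
    rv=(R0.inv()*Rt).as_rotvec(); sh=R0.inv().apply(np.array([x,y,z])-s["eef_pos"])/10
    print("rv",rv.round(4),"sh_cm",sh.round(3),"t",round(s["time_s"],2),"F",s["force"].round(1),"g",round(s["grip_width"],3),"joints",s["joints"].round(2))
E
python3 -c "
from h import *
go(552,265,220,-.13)"
```

```text
rv [-2.0000e-04 -2.0000e-04 -1.4408e+00] sh_cm [26.501  2.704  1.117] t 0.35 F [-0.6  0.   0.1] g 0.997 joints [-0.22  0.31  1.5  -0.    1.33 -0.22]
```

move_arm([
  [0,0,-1.44,26.5,2.7,1.1,1],
  [0,0,-1.44,26.5,2.7,1.1,1],
  [0,0,-1.44,26.5,2.7,1.1,1],
  [0,0,-1.44,26.5,2.7,1.1,1],
  [0,0,-1.44,26.5,2.7,1.1,1],
])

```text
time_s: 0.77
eef_pos: [545.9, 209.1, 222.6]
ee_rot: [0.0, 0.453, 0.892, 0.0]
force: [0.8, -0.8, 0.7]
grip_width: 1.004
```

```bash
python3 -c "
from h import *
go(552,265,220,-.13)"
```

```text
rv [ 1.000e-04 -0.000e+00 -8.098e-01] sh_cm [4.153 3.792 0.261] t 0.77 F [ 0.8 -0.8  0.7] g 1.004 joints [ 0.17  0.45  1.32  0.    1.37 -0.47]
```

move_arm([
  [0,0,-0.81,4.15,3.8,0.26,1],
  [0,0,-0.81,4.15,3.8,0.26,1],
  [0,0,-0.81,4.15,3.8,0.26,1],
  [0,0,-0.81,4.15,3.8,0.26,1],
  [0,0,-0.81,4.15,3.8,0.26,1],
])

```text
time_s: 1.18
eef_pos: [551.9, 265.5, 219.7]
ee_rot: [-0.0, 0.156, 0.988, -0.0]
force: [0.2, -0.4, -0.1]
grip_width: 0.998
```

```bash
python3 -c "
from h import *
go(552,265,220,-.13)"
```

```text
rv [-0.0002 -0.0004 -0.1837] sh_cm [-0.023 -0.048 -0.032] t 1.18 F [ 0.2 -0.4 -0.1] g 0.998 joints [ 0.26  0.52  1.23  0.    1.4  -1.  ]
```

move_arm([
  [0,0,-0.184,0,0,0,0],
  [0,0,-0.184,0,0,0,0],
  [0,0,-0.184,0,0,0,0],
])

```text
time_s: 1.43
eef_pos: [551.9, 265.6, 219.5]
ee_rot: [-0.0, 0.064, 0.998, -0.0]
force: [-0.9, 0.2, -0.2]
grip_width: 0.597
```

```bash
python3 -c "
from h import *
go(552,265,220,-.13)
c=capture('wrist'); cv2.imwrite('pics/w1.png',c['frame'][:,:,::-1])
p=(-c['R'].T@np.array(c['t']).ravel()).round(1);print(p)"
```

```text
rv [-0.0003 -0.0007  0.0027] sh_cm [-0.018 -0.054 -0.048] t 1.43 F [-0.9  0.2 -0.2] g 0.597 joints [ 0.26  0.52  1.23 -0.    1.4  -1.19]
[483.4 275.1 362.7]
```

View pics/w1.png

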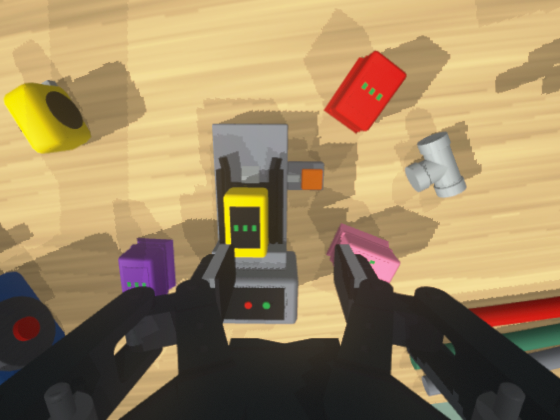

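```bash
python3 -c "
from h import *
c=capture('wrist'); crop(c,195,110,335,235,5,'pics/w1c.png')"
```

```text
(no output)
```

View pics/w1c.png

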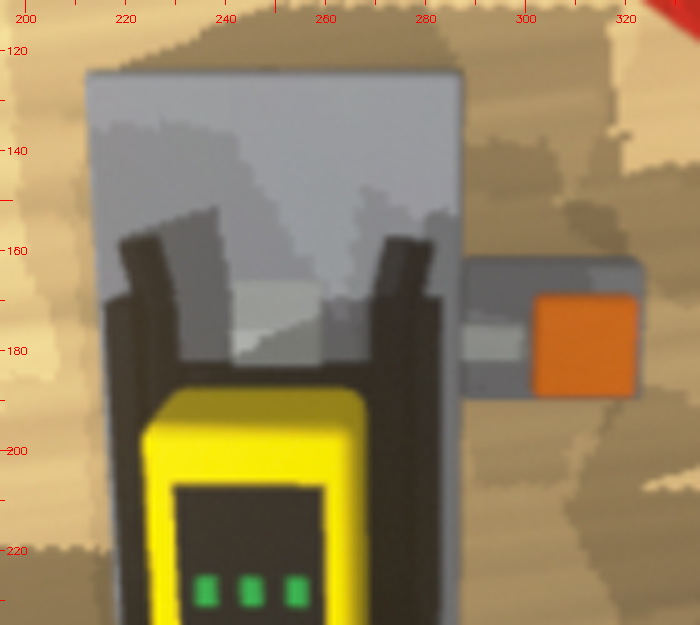

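Run:
```python
from fit import *
W=capture("wrist"); a=lambda x,y:q(x,y,195,110,5); s=lambda x,y:q(x,y,270,225,6)
P=[(W,*a(87,72),(-100,-42,30)),(W,*a(461,72),(-100,42,30)),(W,*a(533,295),(-51,58,34)),(W,*a(638,295),(-51,82,34)),(W,*a(533,397),(-27,58,34)),(W,*a(637,397),(-27,82,34))]
fit(P,[580,225,-.13])
p=fit(P+[(S,*s(645,228),(-100,42,30)),(S,*s(500,122),(-100,-42,30)),(S,*s(603,327),(-39,70,34))],[580,225,-.13])
c,n=np.cos(p[2]),np.sin(p[2]); X=[p[0]-39*c-70*n,p[1]-39*n+70*c]; print("pad",X); go(X[0],X[1],120,p[2]); go(X[0],X[1],45,p[2])
```

```text
[ 5.78678e+02  2.24068e+02 -1.29000e-01]
[[-1.2, -0.0], [0.4, -0.4], [0.2, -0.0], [0.5, -0.1], [-0.1, 0.4], [-0.0, 0.3]]
[ 5.78863e+02  2.24104e+02 -1.28000e-01]
[[-1.3, 0.2], [0.3, -0.3], [0.2, 0.1], [0.5, 0.0], [-0.1, 0.5], [0.0, 0.4], [0.8, -0.7], [0.2, -0.7], [0.3, -0.9]]
pad [np.float64(549.1341817709713), np.float64(298.516411822113)]
rv [-0.0002 -0.0005 -0.003 ] sh_cm [0.703 3.236 9.965] t 1.68 F [-0.4  0.6  0.9] g 0.144 joints [ 0.26  0.52  1.23  0.    1.4  -1.18]
rv [-0.0002 -0.0005 -0.003 ] sh_cm [ 0.7    3.237 17.465] t 1.68 F [-0.4  0.6  0.9] g 0.144 joints [ 0.26  0.52  1.23  0.    1.4  -1.18]
```

move_arm([
  [0,0,0,0.7,3.25,4,0],
  [0,0,0,0.7,3.25,8,0],
  [0,0,0,0.7,3.25,12,0],
  [0,0,0,0.7,3.25,16,0],
  [0,0,0,0.7,3.25,16,0],
])

```text
time_s: 2.1
eef_pos: [545.2, 297.5, 52.2]
ee_rot: [-0.006, 0.066, 0.998, -0.002]
force: [-1.0, -0.9, -0.7]
grip_width: 0.002
```

```bash
python3 -c "
from h import *
go(549.1,298.5,36,-.128)
c=capture('wrist'); cv2.imwrite('pics/w2.png',c['frame'][:,:,::-1])"
```

```text
rv [-0.0057 -0.0121 -0.004 ] sh_cm [-0.39   0.161  1.61 ] t 2.1 F [-1.  -0.9 -0.7] g 0.002 joints [ 0.31  0.71  1.37  0.    1.08 -1.13]
```

View pics/w2.png

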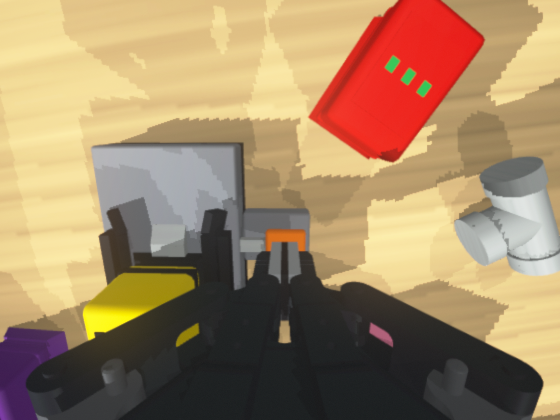

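move_arm([
  [-0.006,-0.012,-0.004,-0.35,0.1,0.5,0],
  [-0.006,-0.012,-0.004,-0.35,0.1,1.0,0],
  [-0.006,-0.012,-0.004,-0.35,0.1,1.3,0],
  [-0.006,-0.012,-0.004,-0.35,0.1,1.3,0],
])

```text
time_s: 2.48
eef_pos: [551.0, 298.5, 43.9]
ee_rot: [0.003, 0.064, 0.998, 0.001]
force: [0.2, 1.1, -0.2]
grip_width: 0.003
```

```bash
python3 -c "
from h import *
go(549.1,298.5,26,-.128)"
```

```text
rv [ 0.003   0.0056 -0.0003] sh_cm [ 0.199 -0.028  1.784] t 2.48 F [ 0.2  1.1 -0.2] g 0.003 joints [ 0.31  0.72  1.37  0.    1.04 -1.13]
```

move_arm([
  [0.003,0.006,0,0.2,0,0.5,0],
  [0.003,0.006,0,0.2,0,0.8,0],
  [0.003,0.006,0,0.2,0,1.1,0],
  [0.003,0.006,0,0.2,0,1.3,0],
  [0.003,0.006,0,0.2,0,1.5,0],
])

```text
time_s: 2.9
eef_pos: [549.3, 298.9, 29.1]
ee_rot: [0.0, 0.064, 0.998, 0.0]
force: [-0.5, 1.2, 4.2]
grip_width: -0.001
```

```bash
python3 -c "
from h import *
go(549.1,298.5,26,-.128)"
```

```text
rv [ 0.0003  0.0001 -0.0003] sh_cm [ 0.011 -0.045  0.307] t 2.9 F [-0.5  1.2  4.2] g -0.001 joints [ 0.31  0.74  1.38  0.    1.02 -1.13]
```

Pad is yielding at 4.2 N; press about 3 mm more and hold.

move_arm([
  [0,0,0,0,0,0.2,0],
  [0,0,0,0,0,0.35,0],
  [0,0,0,0,0,0.35,0],
  [0,0,0,0,0,0.35,0],
  [0,0,0,0,0,0.35,0],
])

```text
time_s: 3.32
eef_pos: [549.3, 298.9, 25.7]
ee_rot: [0.0, 0.064, 0.998, 0.0]
force: [0.5, -0.4, 3.0]
grip_width: 0.003
```

```bash
python3 -c "
from h import *
go(549.1,298.5,26,-.128)
c=capture('wrist'); cv2.imwrite('pics/w3.png',c['frame'][:,:,::-1])
c=capture('side'); crop(c,230,140,350,230,6,'pics/s3.png')"
```

```text
rv [ 0.0004  0.0002 -0.0003] sh_cm [ 0.014 -0.046 -0.031] t 3.32 F [ 0.5 -0.4  3. ] g 0.003 joints [ 0.31  0.74  1.38  0.    1.01 -1.13]
```

View pics/s3.png

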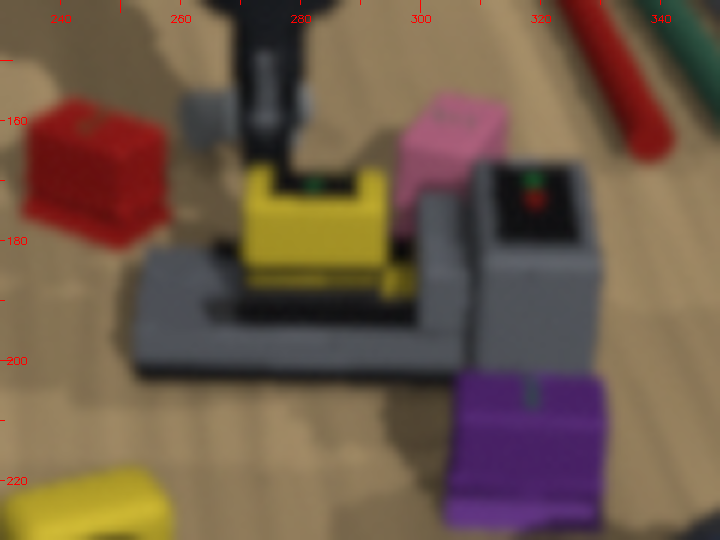

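move_arm([
  [0,0,0,0,0,-1,0],
  [0,0,0,0,0,-4,0],
  [0,0,0,0,0,-8,0],
  [0,0,0,0,0,-12,0.5],
  [0,0,0,0,0,-12,1],
])

```text
time_s: 3.83
eef_pos: [552.2, 299.9, 154.6]
ee_rot: [0.006, 0.064, 0.998, 0.003]
force: [1.3, -0.5, 0.9]
grip_width: 0.278
```

```bash
python3 -c "
from h import *
go(565,226,150,-.128)"
```

```text
rv [ 0.0061  0.0125 -0.0001] sh_cm [-2.213 -7.172  0.444] t 3.83 F [ 1.3 -0.5  0.9] g 0.278 joints [ 0.31  0.59  1.28  0.    1.26 -1.13]
```

move_arm([
  [0.006,0.0125,0,-2.2,-7.2,0.4,1],
  [0.006,0.0125,0,-2.2,-7.2,0.4,1],
  [0.006,0.0125,0,-2.2,-7.2,0.4,1],
  [0.006,0.0125,0,-2.2,-7.2,0.4,1],
  [0.006,0.0125,0,-2.2,-7.2,0.4,1],
])

```text
time_s: 4.25
eef_pos: [564.7, 226.0, 150.5]
ee_rot: [-0.0, 0.064, 0.998, 0.0]
force: [-0.1, 0.5, 0.6]
grip_width: 0.975
```

```bash
python3 -c "
from h import *
go(565,226,48,-.128)
c=capture('wrist'); crop(c,120,0,440,240,2,'pics/w4.png')
c=capture('scene'); crop(c,270,225,400,325,6,'pics/s4.png')"
```

```text
rv [ 0.0004 -0.0001 -0.0003] sh_cm [-2.9000e-02  1.0000e-03  1.0254e+01] t 4.25 F [-0.1  0.5  0.6] g 0.975 joints [ 0.19  0.56  1.34  0.    1.24 -1.25]
```

View pics/w4.png

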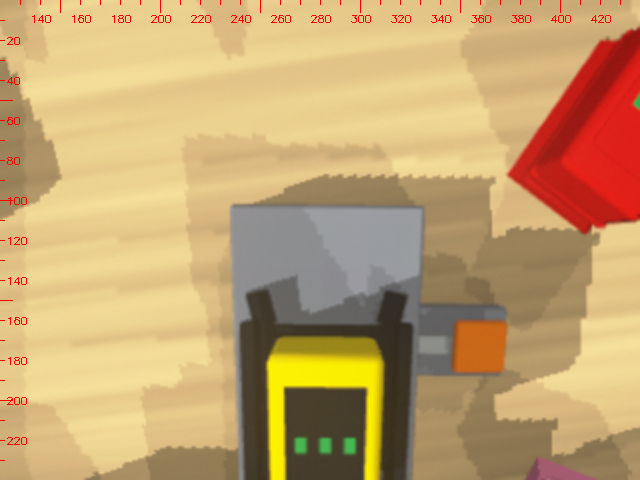

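View pics/s4.png

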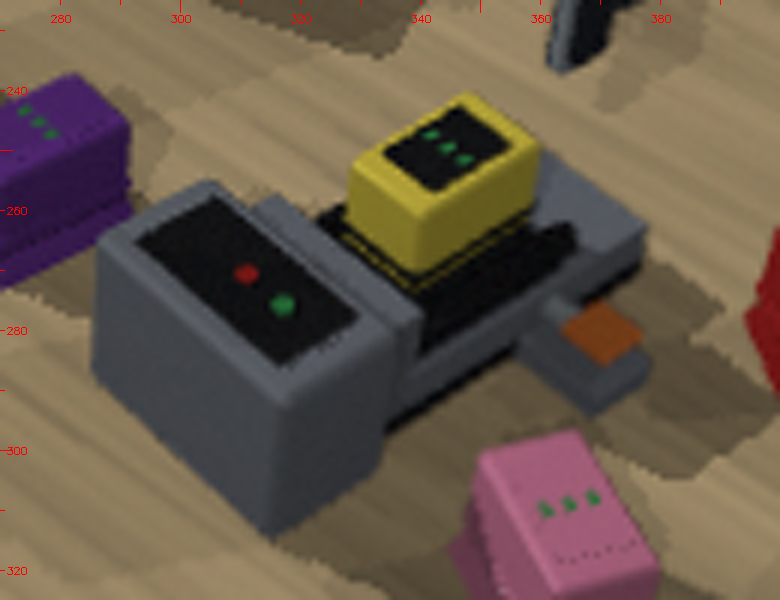

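Run:
```python
from h import *
c=capture('wrist'); f=lambda x,y:(120+x/2-.25,y/2-.25)
P=onz(c,[f(268,400),f(382,400),f(325,354),f(325,388),f(325,446)],87.5)
d=P[:,:2]-[578.8,224.1]; s=-.128; R=np.array([[np.cos(s),np.sin(s)],[-np.sin(s),np.cos(s)]]); print((d@R.T).round(1))
```

```text
[[-29.5 -20.5]
 [-29.6  20.9]
 [-46.4   0.2]
 [-34.    0.2]
 [-11.9   0.2]]
```

move_arm([
  [0,0,0,0,0,3.5,1],
  [0,0,0,0,0,7,1],
  [0,0,0,0,0,9.5,1],
  [0,0,0,0,0,10.3,1],
  [0,0,0,0,0,10.3,1],
])

```text
time_s: 4.82
eef_pos: [563.4, 227.1, 45.6]
ee_rot: [-0.002, 0.063, 0.998, -0.0]
force: [0.4, 0.8, 0.1]
grip_width: 1.0
```

```bash
python3 -c "
from h import *
go(565,226,48,-.128)
c=capture('side'); crop(c,220,110,350,210,6,'pics/s5.png')"
```

```text
rv [-0.001  -0.0038  0.0021] sh_cm [-0.176 -0.087 -0.245] t 4.82 F [0.4 0.8 0.1] g 1.0 joints [ 0.19  0.69  1.43  0.    1.03 -1.25]
```

View pics/s5.png

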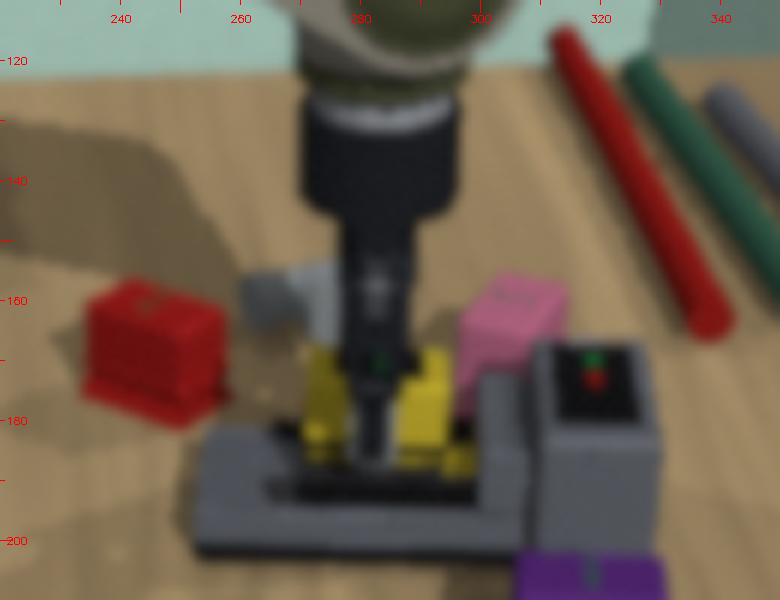

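move_arm([
  [-0.001,-0.004,0.002,-0.15,-0.08,-0.2,1],
  [-0.001,-0.004,0.002,-0.15,-0.08,-0.2,0.6],
  [-0.001,-0.004,0.002,-0.15,-0.08,-0.2,0.4],
  [-0.001,-0.004,0.002,-0.15,-0.08,-0.2,0.3],
  [-0.001,-0.004,0.002,-0.15,-0.08,-0.2,0.3],
], grip_force=50)

```text
time_s: 5.28
eef_pos: [566.2, 226.0, 50.4]
ee_rot: [0.002, 0.064, 0.998, 0.0]
force: [1.4, -2.6, 7.6]
grip_width: 0.486
```

```bash
python3 -c "
from h import *
go(565,226,48,-.128)"
```

```text
rv [ 0.001   0.0046 -0.    ] sh_cm [ 0.119 -0.019  0.237] t 5.28 F [ 1.4 -2.6  7.6] g 0.486 joints [ 0.19  0.68  1.43 -0.    1.03 -1.25]
```

move_arm([
  [0,0,0,0,0,0,0.3],
  [0,0,0,0,0,0,0.3],
  [0,0,0,0,0,0,0.3],
])

```text
time_s: 5.53
eef_pos: [566.2, 225.9, 50.5]
ee_rot: [0.002, 0.064, 0.998, 0.0]
force: [-0.5, -1.5, 2.9]
grip_width: 0.485
```

```bash
python3 -c "
from h import *
go(565,226,48,-.128)
c=capture('side'); crop(c,220,110,350,210,6,'pics/s6.png')"
```

```text
rv [ 0.0009  0.0045 -0.0001] sh_cm [ 0.121 -0.009  0.251] t 5.53 F [-0.5 -1.5  2.9] g 0.485 joints [ 0.19  0.68  1.43 -0.    1.03 -1.25]
```

View pics/s6.png

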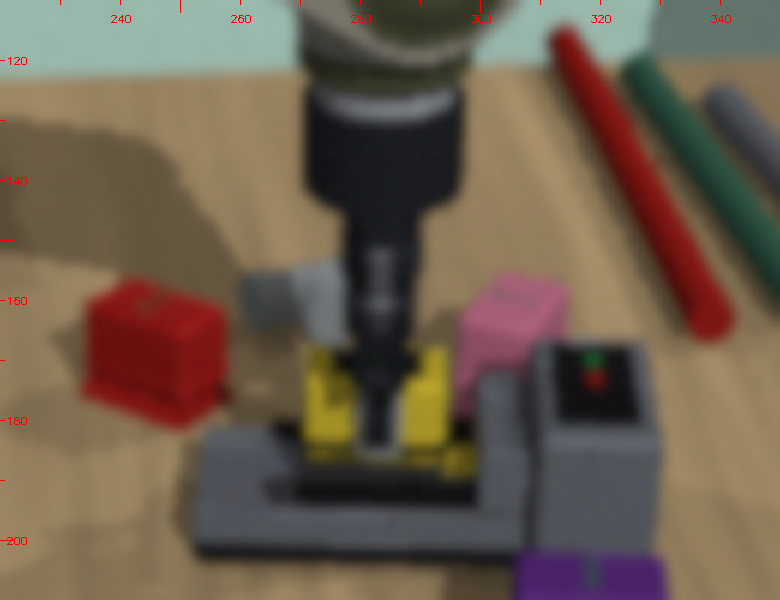

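move_arm([
  [0,0,0,0.5,0,-0.1,0.3],
  [0,0,0,1.5,0,-0.1,0.3],
  [0,0,0,2.5,0,-0.1,0.3],
  [0,0,0,3.5,0,-0.1,0.3],
  [0,0,0,4.5,0,-0.1,0.3],
])

```text
time_s: 6.0
eef_pos: [520.7, 231.9, 51.1]
ee_rot: [0.002, 0.064, 0.998, 0.0]
force: [0.4, -0.4, -1.8]
grip_width: 0.487
```

```bash
python3 -c "
from h import *
go(578.8-110*.9918,224.1+110*.1277,51.5,-.128)"
```

```text
rv [0.0009 0.0043 0.    ] sh_cm [ 5.139 -0.028 -0.066] t 6.0 F [ 0.4 -0.4 -1.8] g 0.487 joints [ 0.21  0.61  1.56 -0.    0.97 -1.23]
```

move_arm([
  [0,0,0,1.2,0,-0.05,0.3],
  [0,0,0,2.6,0,-0.05,0.3],
  [0,0,0,4.0,0,-0.05,0.3],
  [0,0,0,5.4,0,-0.05,0.3],
  [0,0,0,5.8,0,-0.05,0.3],
])

```text
time_s: 6.42
eef_pos: [460.8, 239.6, 50.8]
ee_rot: [0.001, 0.064, 0.998, 0.0]
force: [-0.1, -0.4, -4.5]
grip_width: 0.489
```

```bash
python3 -c "
from h import *
go(578.8-110*.9918,224.1+110*.1277,51.5,-.128)
c=capture('wrist'); cv2.imwrite('pics/w7.png',c['frame'][:,:,::-1])
c=capture('side'); crop(c,190,130,350,240,4,'pics/s7.png')"
```

```text
rv [0.0004 0.002  0.0008] sh_cm [-0.902 -0.031 -0.068] t 6.42 F [-0.1 -0.4 -4.5] g 0.489 joints [ 0.25  0.52  1.72 -0.    0.9  -1.19]
```

View pics/w7.png

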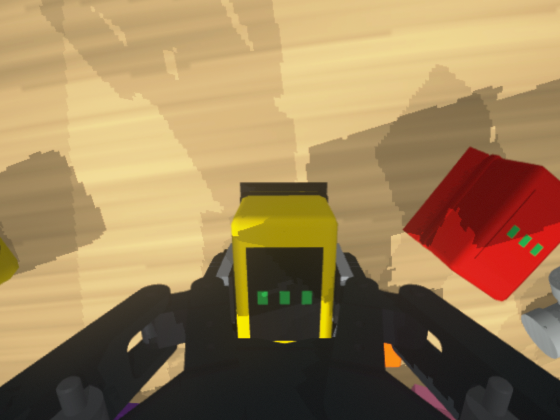

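View pics/s7.png

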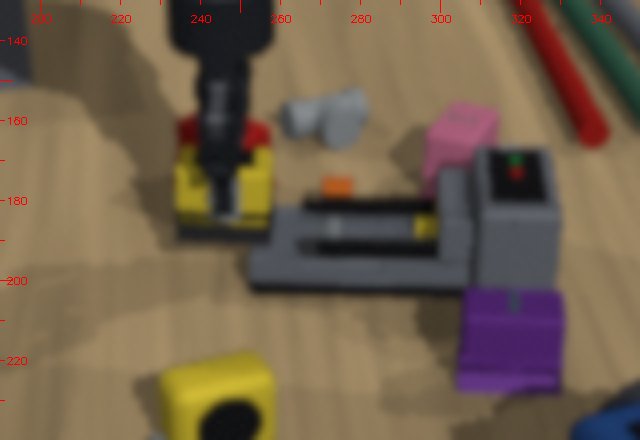

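Run:
```python
from h import *
c=capture('wrist'); crop(c,210,165,360,265,5,'pics/w7c.png')
s=ctrl.sense(); print(s["eef_pos"],s["ee_rot"])
```

```text
[463.32111017 239.36101894  51.23938254] [2.23981555e-03 6.38488193e-02 9.97956997e-01 3.78737049e-04]
```

View pics/w7c.png

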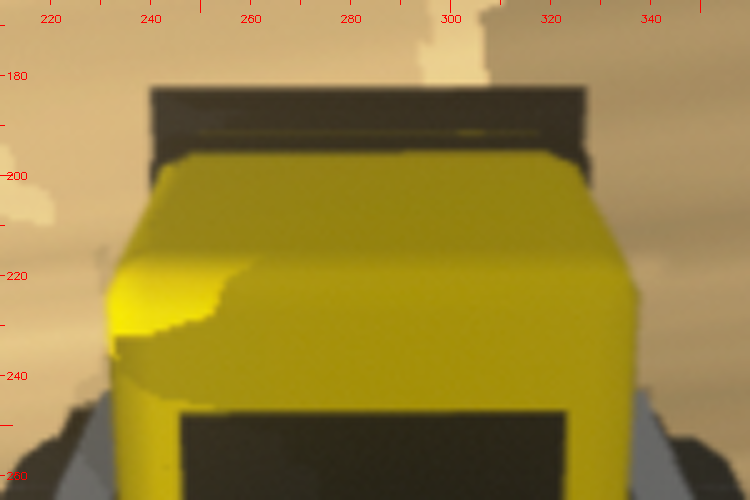

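Run:
```python
from h import *
c=capture('wrist'); f=lambda x,y:(210+(x+.5)/5-.5,165+(y+.5)/5-.5)
s=ctrl.sense(); w=s["ee_rot"]; R0=Ro.from_quat([w[1],w[2],w[3],w[0]])
for z in (29.5,31,32.5):
    P=onz(c,[f(151,88),f(586,87)],z)
    print(z,R0.inv().apply(P-s["eef_pos"]).round(1).tolist(), np.linalg.norm(P[0]-P[1]))
```

```text
29.5 [[36.7, -24.5, 21.6], [36.8, 25.3, 21.6]] 49.7537614862607
31 [[37.0, -24.3, 20.1], [37.1, 25.0, 20.1]] 49.30020699648904
32.5 [[37.3, -24.0, 18.6], [37.4, 24.8, 18.6]] 48.846652506717355
```

move_arm([
  [0,0,0,0.2,0,-2,0.3],
  [0,0,0,0.2,0,-6,0.3],
  [0,0,0,0.2,0,-10,0.3],
  [0,0,0,0.2,-2,-14,0.3],
  [0,0,0,0.2,-5,-16,0.3],
])

```text
time_s: 7.03
eef_pos: [456.0, 190.7, 215.1]
ee_rot: [0.005, 0.063, 0.998, 0.001]
force: [1.1, 0.1, -3.6]
grip_width: 0.489
```

```bash
python3 -c "
from h import *
go(550,-223,225,.271)"
```

```text
rv [ 0.0013  0.0107 -0.3966] sh_cm [-14.521 -39.868  -0.976] t 7.03 F [ 1.1  0.1 -3.6] g 0.489 joints [ 0.16  0.25  1.62  0.    1.26 -1.29]
```

move_arm([
  [0,0.01,-0.08,-1.4,-4,-0.3,0.3],
  [0,0.01,-0.16,-2.8,-8,-0.6,0.3],
  [0,0.01,-0.24,-4.2,-12,-1,0.3],
  [0,0.01,-0.32,-5.6,-16,-1,0.3],
  [0,0.01,-0.4,-7.2,-20,-1,0.3],
])

```text
time_s: 7.45
eef_pos: [501.5, -14.8, 225.6]
ee_rot: [0.001, -0.138, 0.99, 0.0]
force: [1.8, 0.9, -3.9]
grip_width: 0.49
```

```bash
python3 -c "
from h import *
go(550,-223,225,.271)"
```

```text
rv [0.0007 0.0017 0.0068] sh_cm [  1.045 -21.35    0.039] t 7.45 F [ 1.8  0.9 -3.9] g 0.49 joints [-0.26  0.27  1.58  0.    1.3  -2.11]
```

move_arm([
  [0,0,0.005,0.2,-3.8,0,0.3],
  [0,0,0.005,0.4,-7.8,0,0.3],
  [0,0,0.005,0.6,-11.8,0,0.3],
  [0,0,0.005,0.8,-15.8,0,0.3],
  [0,0,0.005,1,-19.8,0,0.3],
])

```text
time_s: 7.87
eef_pos: [546.4, -210.7, 225.2]
ee_rot: [0.001, -0.136, 0.991, 0.001]
force: [0.6, 1.0, -3.7]
grip_width: 0.481
```

move_arm([
  [0,0,0,0,-0.5,0,0.3],
  [0,0,0,0,-0.5,0,0.3],
  [0,0,0,0,-0.5,0,0.3],
])

```text
time_s: 8.12
eef_pos: [547.7, -215.8, 224.6]
ee_rot: [0.0, -0.135, 0.991, 0.001]
force: [-0.3, 0.1, -4.2]
grip_width: 0.48
```

```bash
python3 -c "
from h import *
go(550,-223,225,.271)
c=capture('wrist'); cv2.imwrite('pics/w8.png',c['frame'][:,:,::-1]); crop(c,160,60,360,220,4,'pics/w8c.png')"
```

```text
rv [ 0.0018  0.0012 -0.0001] sh_cm [-0.031 -0.751 -0.045] t 8.12 F [-0.3  0.1 -4.2] g 0.48 joints [-0.58  0.46  1.31  0.    1.38 -2.42]
```

View pics/w8.png

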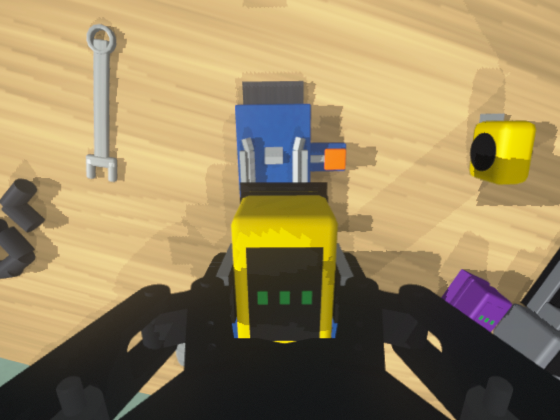

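```bash
python3 -c "
from h import *
c=capture('wrist'); crop(c,225,70,360,200,5,'pics/w8c.png')"
```

View pics/w8c.png

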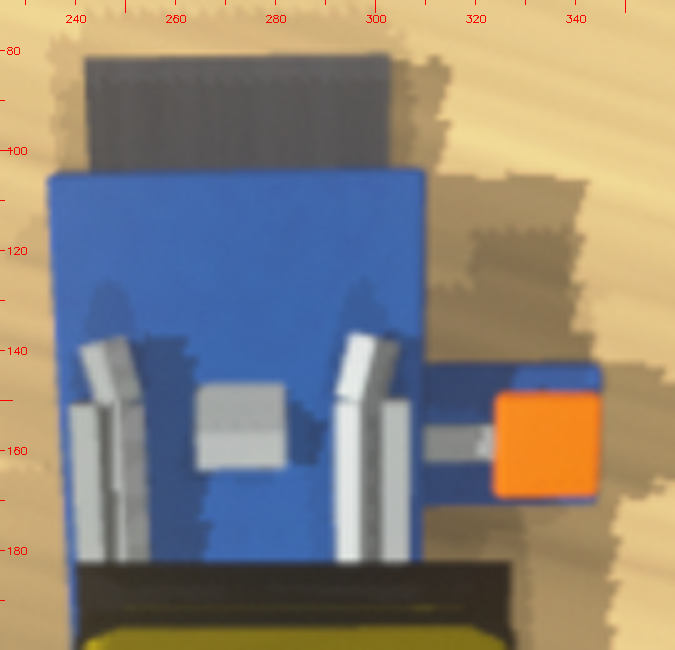

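Run:
```python
from fit import *
W=capture("wrist"); a=lambda x,y:q(x,y,225,70,5); d=lambda x,y:q(x,y,230,210,4); c_=lambda x,y:q(x,y,140,160,6)
P=[(W,*a(48,175),(-100,-42,30)),(W,*a(425,170),(-100,42,30)),(W,*a(495,393),(-51,58,34)),(W,*a(601,392),(-51,82,34)),(W,*a(495,496),(-27,58,34)),(W,*a(601,496),(-27,82,34)),(W,*a(70,405),(-50,-37.5,42)),(W,*a(409,400),(-50,37.5,42))]
fit(P,[560,-223,.27])
p=fit(P+[(S,*c_(663,195),(-39,70,34)),(D,*d(189,282),(-39,70,34)),(D,*d(105,350),(-100,42,30)),(D,*d(158,466),(-100,-42,30)),(S,*c_(542,92),(-100,-42,30)),(S,*c_(683,133),(-100,42,30))],[560,-223,.27])
f=lambda x,y:q(x,y,225,70,5)
# current pack offset
s=ctrl.sense(); w=s["ee_rot"]; R0=Ro.from_quat([w[1],w[2],w[3],w[0]])
Q=onz(W,[a(78,563),a(511,562)],s["eef_pos"][2]-20.2); print(R0.inv().apply(Q-s["eef_pos"]).round(2).tolist(),s["eef_pos"])
```

```text
[ 5.61749e+02 -2.22287e+02  2.89000e-01]
[[-0.8, -0.4], [0.3, -0.8], [0.5, -0.1], [0.5, -0.2], [0.0, 0.5], [-0.3, 0.2], [-0.3, 0.4], [0.0, 0.3]]
[ 5.61734e+02 -2.22399e+02  2.87000e-01]
[[-0.7, -0.6], [0.4, -0.7], [0.5, 0.0], [0.5, -0.0], [0.0, 0.6], [-0.3, 0.3], [-0.3, 0.3], [0.0, 0.4], [-0.4, -0.4], [-0.6, -1.1], [-1.6, -0.3], [0.5, 0.2], [-0.4, -0.8], [-1.5, -0.8]]
[[36.24, -24.13, 20.11], [36.37, 24.94, 20.14]] [ 547.85846551 -214.49183047  225.47315112]
```

```bash
cat >> h.py <<'E'
def m(xp,yp,z,psi=.288,o=(561.7,-222.3)):
    c,s=np.cos(psi),np.sin(psi); go(o[0]+xp*c-yp*s,o[1]+xp*s+yp*c,z,psi)
def cur(psi=.288,o=(561.7,-222.3)):
    s=ctrl.sense(); d=s["eef_pos"][:2]-o; c,n=np.cos(psi),np.sin(psi); f=s["force"]
    print("t",round(s["time_s"],2),"m-frame",round(d[0]*c+d[1]*n,2),round(-d[0]*n+d[1]*c,2),s["eef_pos"][2].round(2),"F",round(f[0]*c+f[1]*n,1),round(-f[0]*n+f[1]*c,1),f[2].round(1),"M",s["wrist_torque"].round(2),"g",round(s["grip_width"],3))
E
python3 -c "
from h import *
cur(); m(-105,0,130)"
```

```text
t 8.37 m-frame -11.05 11.42 225.47 F -0.3 1.2 -4.1 M [-0.02  0.01 -0.02] g 0.487
rv [ 0.0006  0.002  -0.0147] sh_cm [ 9.396 -1.286  9.527] t 8.37 F [-0.6  1.1 -4.1] g 0.487 joints [-0.57  0.46  1.31  0.    1.38 -2.42]
```

move_arm([
  [0,0.002,-0.015,3,-0.5,1,0.3],
  [0,0.002,-0.015,6,-1,3,0.3],
  [0,0.002,-0.015,9,-1.3,6,0.3],
  [0,0.002,-0.015,9.4,-1.3,9.5,0.3],
  [0,0.002,-0.015,9.4,-1.3,9.5,0.3],
])

```text
time_s: 8.78
eef_pos: [457.5, -250.3, 125.3]
ee_rot: [-0.003, -0.143, 0.99, 0.004]
force: [-0.1, 1.0, -5.5]
grip_width: 0.485
```

move_arm([
  [0,0,0,0,0,0,0.3],
  [0,0,0,0,0,0,0.3],
])

```text
time_s: 8.95
eef_pos: [458.4, -250.0, 126.5]
ee_rot: [-0.003, -0.143, 0.99, 0.004]
force: [0.6, -0.7, -4.7]
grip_width: 0.481
```

```bash
python3 -c "
from h import *
cur(); m(-105,0,56)
c=capture('scene'); crop(c,170,120,290,220,6,'pics/s9.png')
c=capture('side'); crop(c,200,200,400,340,4,'pics/s9b.png')"
```

```text
t 8.95 m-frame -106.95 2.75 126.47 F 0.4 -0.8 -4.7 M [ 0.02 -0.04 -0.  ] g 0.481
rv [ 0.0087 -0.005  -0.0001] sh_cm [-0.23  -0.336  7.044] t 8.95 F [ 0.6 -0.7 -4.7] g 0.481 joints [-0.72  0.42  1.64  0.    1.09 -2.58]
```

View pics/s9b.png

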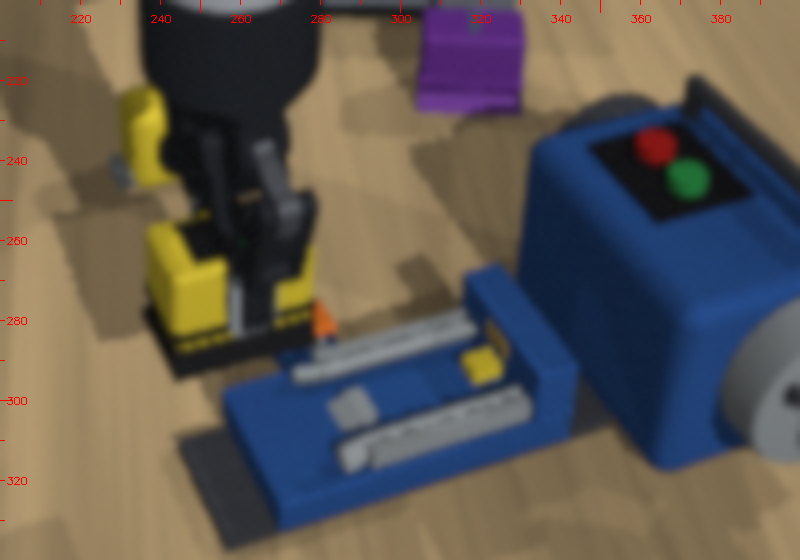

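move_arm([
  [0.009,-0.005,0,-0.2,-0.3,2,0.3],
  [0.009,-0.005,0,-0.2,-0.3,4,0.3],
  [0.009,-0.005,0,-0.2,-0.3,5.5,0.3],
  [0.009,-0.005,0,-0.2,-0.3,6,0.3],
  [0.009,-0.005,0,-0.2,-0.3,6,0.3],
])

```text
time_s: 9.47
eef_pos: [461.8, -252.3, 67.2]
ee_rot: [0.001, -0.144, 0.99, -0.001]
force: [0.2, -0.2, -4.6]
grip_width: 0.486
```

move_arm([
  [0,0,0,0,0,0,0.3],
  [0,0,0,0,0,0,0.3],
])

```text
time_s: 9.63
eef_pos: [462.7, -252.7, 68.7]
ee_rot: [0.002, -0.144, 0.99, -0.002]
force: [0.0, -0.0, -4.3]
grip_width: 0.484
```

```bash
python3 -c "
from h import *
cur(); m(-105,0,52.5)"
```

```text
t 9.63 m-frame -103.55 -1.06 68.66 F 0.0 -0.0 -4.3 M [-0.06  0.    0.07] g 0.484
rv [-0.0044  0.0026  0.0012] sh_cm [0.149 0.113 1.615] t 9.63 F [ 0.  -0.  -4.3] g 0.484 joints [-0.72  0.5   1.69 -0.    0.95 -2.58]
```

move_arm([
  [-0.004,0.003,0.001,0.15,0.11,0.5,0.3],
  [-0.004,0.003,0.001,0.15,0.11,1.0,0.3],
  [-0.004,0.003,0.001,0.15,0.11,1.3,0.3],
  [-0.004,0.003,0.001,0.15,0.11,1.5,0.3],
  [-0.004,0.003,0.001,0.15,0.11,1.5,0.3],
])

```text
time_s: 10.05
eef_pos: [460.8, -252.0, 53.1]
ee_rot: [-0.0, -0.144, 0.99, 0.0]
force: [0.1, 0.1, -4.3]
grip_width: 0.485
```

move_arm([
  [0,0,0,0,0,0,0.3],
  [0,0,0,0,0,0,0.3],
])

```text
time_s: 10.22
eef_pos: [460.8, -252.0, 53.1]
ee_rot: [-0.0, -0.144, 0.99, 0.0]
force: [0.2, 0.4, -3.8]
grip_width: 0.486
```

```bash
python3 -c "
from h import *
cur(); m(-105,0,51.5)
c=capture('side'); crop(c,200,200,400,340,4,'pics/s10b.png')
c=capture('wrist'); cv2.imwrite('pics/w10.png',c['frame'][:,:,::-1])"
```

```text
t 10.22 m-frame -105.19 0.15 53.12 F 0.3 0.3 -3.8 M [ 0.09  0.   -0.01] g 0.486
rv [ 0.0004 -0.0009  0.0001] sh_cm [-0.019 -0.015  0.162] t 10.22 F [ 0.2  0.4 -3.8] g 0.486 joints [-0.72  0.53  1.7  -0.    0.92 -2.58]
```

View pics/s10b.png

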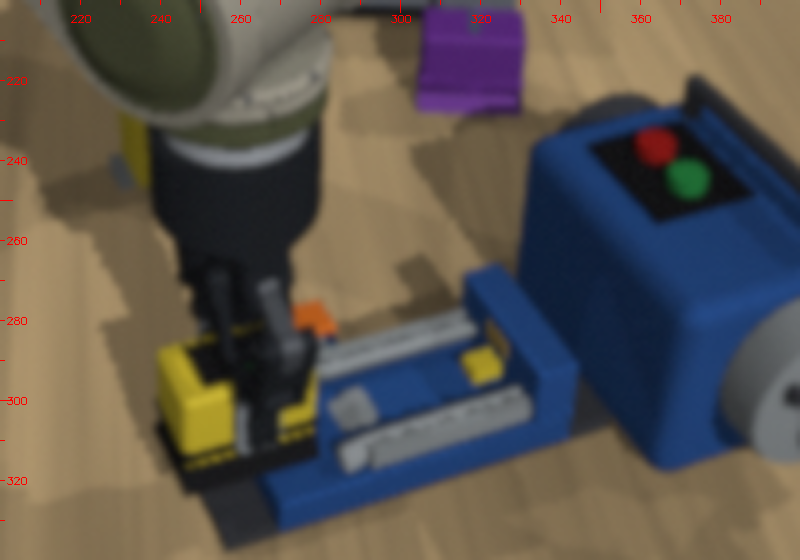

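View pics/w10.png

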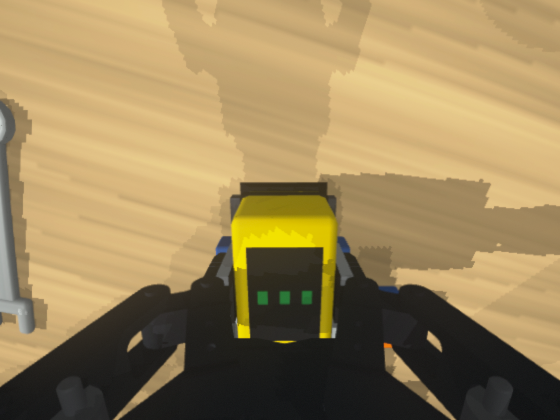

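move_arm([
  [0,0,0,0,0,0.15,0.3],
  [0,0,0,-0.5,-0.01,0.2,0.3],
  [0,0,0,-1.0,-0.01,0.2,0.3],
  [0,0,0,-1.5,-0.01,0.2,0.3],
  [0,0,0,-2,-0.01,0.2,0.3],
])

```text
time_s: 10.73
eef_pos: [480.7, -246.3, 51.3]
ee_rot: [-0.0, -0.144, 0.99, -0.0]
force: [-1.7, -0.7, -2.1]
grip_width: 0.485
```

```bash
python3 -c "
from h import *
cur(); m(-60,0,51.2)"
```

```text
t 10.73 m-frame -84.48 -0.02 51.26 F -1.8 -0.1 -2.1 M [-0.07  0.26  0.03] g 0.485
rv [ 0.     -0.0007  0.0004] sh_cm [-2.448e+00  1.000e-03  4.000e-03] t 10.73 F [-1.7 -0.7 -2.1] g 0.485 joints [-0.69  0.55  1.65 -0.    0.93 -2.55]
```

move_arm([
  [0,0,0,-0.4,0,0,0.3],
  [0,0,0,-0.8,0,0,0.3],
  [0,0,0,-1.2,0,0,0.3],
  [0,0,0,-1.6,0,0,0.3],
  [0,0,0,-2,0,0,0.3],
])

```text
time_s: 11.15
eef_pos: [500.4, -240.5, 51.4]
ee_rot: [-0.0, -0.144, 0.99, -0.0]
force: [-0.9, 0.9, -2.3]
grip_width: 0.487
```

```bash
python3 -c "
from h import *
cur(); m(-40,0,51.2)"
```

```text
t 11.15 m-frame -63.91 -0.07 51.4 F -0.6 1.1 -2.3 M [-0.02  0.    0.  ] g 0.487
rv [-0.0003 -0.0003  0.0004] sh_cm [-2.391  0.006  0.019] t 11.15 F [-0.9  0.9 -2.3] g 0.487 joints [-0.66  0.58  1.61 -0.    0.95 -2.52]
```

Sliding freely, no side force. Continue.

move_arm([
  [0,0,0,-0.6,0,0,0.3],
  [0,0,0,-1.2,0,0,0.3],
  [0,0,0,-1.8,0,0,0.3],
  [0,0,0,-2.4,0,0,0.3],
  [0,0,0,-3,0,0,0.3],
])

```text
time_s: 11.57
eef_pos: [529.8, -231.8, 51.4]
ee_rot: [-0.0, -0.144, 0.99, -0.0]
force: [-0.7, -0.9, -2.4]
grip_width: 0.488
```

```bash
python3 -c "
from h import *
cur(); m(-14,0,51.2)"
```

```text
t 11.57 m-frame -33.26 -0.07 51.36 F -0.9 -0.7 -2.4 M [-0.18  0.09 -0.  ] g 0.488
rv [-0.0003 -0.0003  0.0005] sh_cm [-1.926  0.006  0.015] t 11.57 F [-0.7 -0.9 -2.4] g 0.488 joints [-0.61  0.62  1.53 -0.    0.99 -2.47]
```

move_arm([
  [0,0,0,-0.4,0,0,0.3],
  [0,0,0,-0.8,0,0,0.3],
  [0,0,0,-1.2,0,0,0.3],
  [0,0,0,-1.6,0,0,0.3],
  [0,0,0,-1.8,0,0,0.3],
])

```text
time_s: 11.98
eef_pos: [547.5, -226.7, 51.3]
ee_rot: [-0.0, -0.144, 0.99, -0.0]
force: [-0.7, -2.8, -2.4]
grip_width: 0.486
```

```bash
python3 -c "
from h import *
cur(); m(-5,0,51.2)
c=capture('side'); crop(c,220,200,400,320,4,'pics/s11.png')"
```

```text
t 11.98 m-frame -14.85 -0.21 51.33 F -1.4 -2.5 -2.4 M [-0.32  0.09  0.06] g 0.486
rv [-0.0007 -0.0003  0.0007] sh_cm [-0.985  0.02   0.013] t 11.98 F [-0.7 -2.8 -2.4] g 0.486 joints [-0.59  0.65  1.48 -0.    1.01 -2.45]
```

View pics/s11.png

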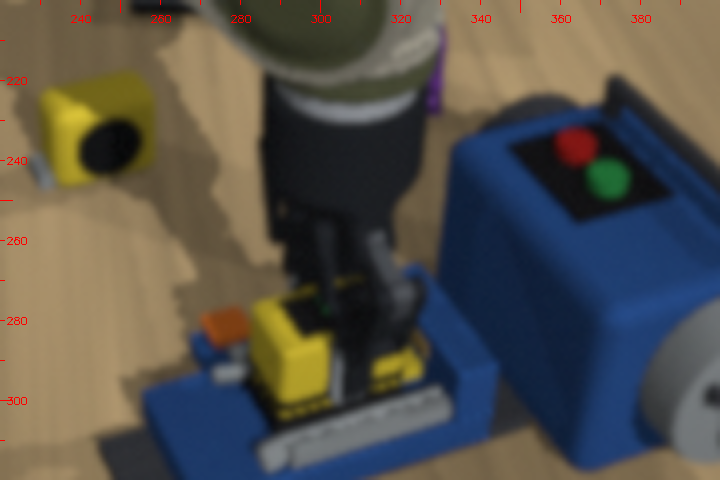

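move_arm([
  [0,0,0,0,-0.08,0,0.3],
  [0,0,0,-0.2,-0.08,0,0.3],
  [0,0,0,-0.4,-0.08,0,0.3],
  [0,0,0,-0.4,-0.08,0,0.3],
])

```text
time_s: 12.37
eef_pos: [551.5, -226.2, 51.2]
ee_rot: [-0.0, -0.144, 0.99, -0.0]
force: [-2.1, 0.2, -1.4]
grip_width: 0.489
```

```bash
python3 -c "
from h import *
cur()"
```

```text
t 12.37 m-frame -10.91 -0.8 51.19 F -2.0 0.8 -1.4 M [-0.07  0.59 -0.03] g 0.489
```

Side force relieved. Now gentle final push in 2 mm steps.

move_arm([
  [0,0,0,-0.2,-0.02,0,0.3],
  [0,0,0,-0.4,-0.02,0,0.3],
  [0,0,0,-0.5,-0.02,0,0.3],
  [0,0,0,-0.5,-0.02,0,0.3],
])

```text
time_s: 12.7
eef_pos: [556.2, -224.9, 51.0]
ee_rot: [-0.001, -0.144, 0.99, 0.0]
force: [-4.3, -0.4, -1.3]
grip_width: 0.483
```

```bash
python3 -c "
from h import *
cur()
c=capture('scene'); crop(c,170,150,290,250,6,'pics/s12.png')"
```

```text
t 12.7 m-frame -6.04 -0.89 51.01 F -4.2 0.9 -1.3 M [-0.16  0.84 -0.03] g 0.483
```

View pics/s12.png

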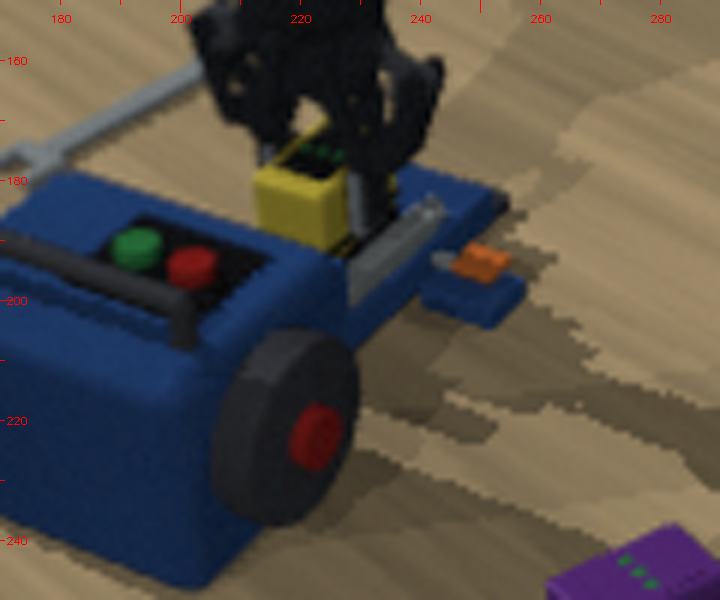

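move_arm([
  [0,0,0,-0.2,0,0,0.3],
  [0,0,0,-0.4,0,0,0.3],
  [0,0,0,-0.6,0,0,0.3],
  [0,0,0,-0.6,0,0,0.3],
])

```text
time_s: 13.08
eef_pos: [561.8, -223.3, 50.9]
ee_rot: [-0.001, -0.144, 0.99, 0.0]
force: [-4.6, -1.3, -0.7]
grip_width: 0.484
```

```bash
python3 -c "
from h import *
cur()
c=capture('scene'); crop(c,170,150,290,250,6,'pics/s13.png')
c=capture('wrist'); crop(c,200,130,380,260,4,'pics/w13.png')"
```

```text
t 13.08 m-frame -0.22 -0.93 50.94 F -4.8 0.0 -0.7 M [-0.27  0.98 -0.01] g 0.484
```

View pics/w13.png

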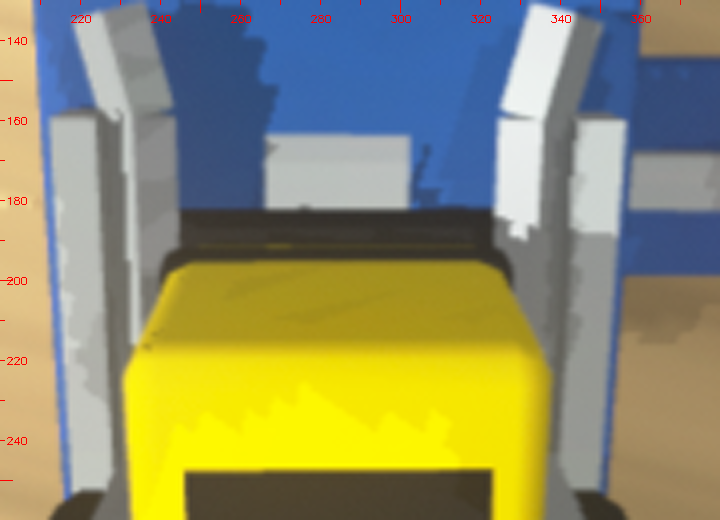

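move_arm([
  [0,0,0,-0.1,0,0,0.3],
  [0,0,0,-0.2,0,0,0.3],
  [0,0,0,-0.2,0,0,0.3],
])

```text
time_s: 13.43
eef_pos: [563.3, -222.8, 50.8]
ee_rot: [-0.002, -0.144, 0.99, 0.0]
force: [-6.1, -2.2, -1.4]
grip_width: 0.482
```

```bash
python3 -c "
from h import *
cur()
c=capture('scene'); crop(c,170,150,290,250,6,'pics/s14.png')
c=capture('wrist'); crop(c,200,130,380,260,4,'pics/w14.png')"
```

```text
t 13.43 m-frame 1.39 -0.92 50.82 F -6.5 -0.3 -1.4 M [-0.32  0.99  0.  ] g 0.482
```

View pics/w14.png

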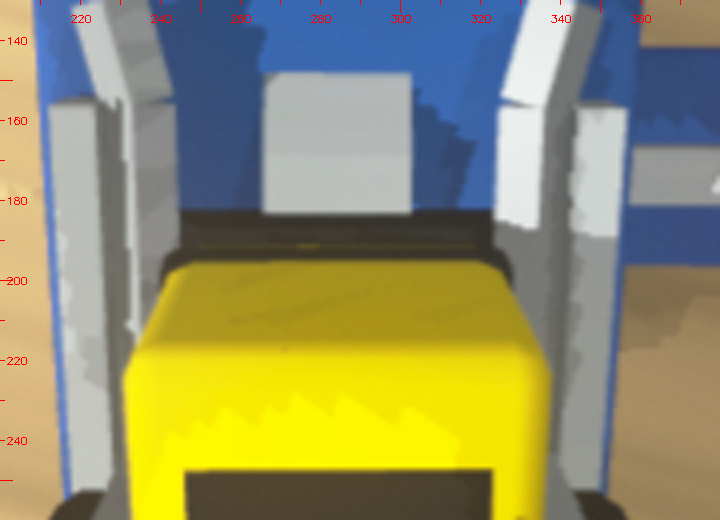

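```bash
python3 -c "
import cv2,numpy as np
a=[cv2.imread(f'pics/s{i}.png')[200:380,360:600] for i in (12,13,14)]
cv2.imwrite('pics/cmp.png',np.hstack(a))"
```

```text
(no output)
```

View pics/cmp.png

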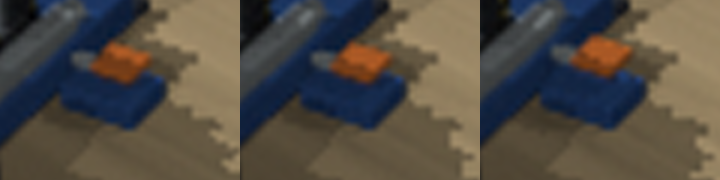

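move_arm([
  [0,0,0,0,0,0,0.6],
  [0,0,0,0,0,0,0.8],
  [0,0,0,0,0,0,1],
  [0,0,0,0,0,0,1],
  [0,0,0,0,0,0,1],
])

```text
time_s: 13.95
eef_pos: [563.6, -222.8, 51.1]
ee_rot: [-0.001, -0.144, 0.99, -0.0]
force: [0.1, -0.3, 0.2]
grip_width: 0.999
```

```bash
python3 -c "
from h import *
cur()
c=capture('wrist'); crop(c,200,130,380,260,4,'pics/w15.png')"
```

```text
t 13.95 m-frame 1.7 -1.04 51.08 F 0.0 -0.3 0.2 M [ 0.04 -0.   -0.02] g 0.999
```

View pics/w15.png

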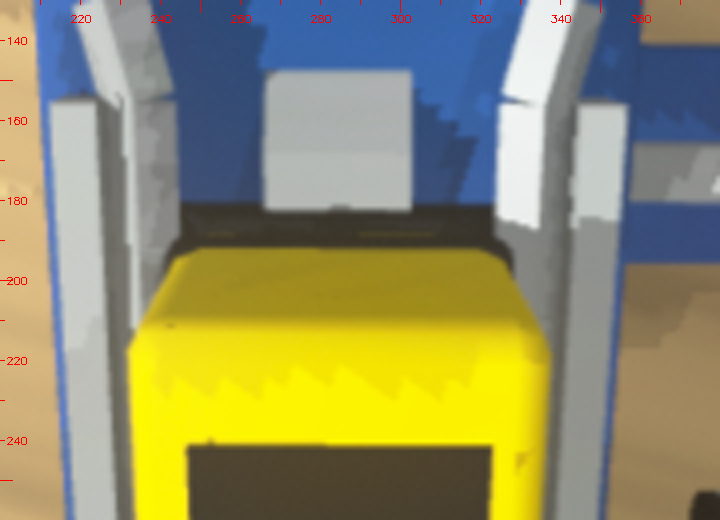

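Pack rests against the nose, which stays up. Retreat upward.

move_arm([
  [0,0,0,0,0,-2,1],
  [0,0,0,0,0,-5,1],
  [0,0,0,0,0,-9,1],
  [0,0,0,0,0,-13,1],
  [0,0,0,0,0,-16,1],
])

```text
time_s: 14.42
eef_pos: [564.3, -222.8, 214.6]
ee_rot: [0.0, -0.144, 0.99, -0.001]
force: [0.1, 0.1, 0.6]
grip_width: 1.002
```

move_arm([
  [0,0,0,0,0,0,1],
  [0,0,0,0,0,0,1],
  [0,0,0,0,0,0,1],
  [0,0,0,0,0,0,1],
  [0,0,0,0,0,0,1],
])

```text
time_s: 14.83
eef_pos: [563.9, -222.6, 213.0]
ee_rot: [-0.001, -0.144, 0.99, -0.0]
force: [0.1, -1.0, -0.1]
grip_width: 1.0
```

```bash
python3 -c "
from h import *
cur()
c=capture('wrist'); cv2.imwrite('pics/w16.png',c['frame'][:,:,::-1])
c=capture('scene'); crop(c,120,130,280,250,5,'pics/s16.png')"
```

```text
t 14.83 m-frame 2.01 -0.9 213.03 F -0.2 -1.0 -0.1 M [-0.03  0.09  0.06] g 1.0
```

View pics/w16.png

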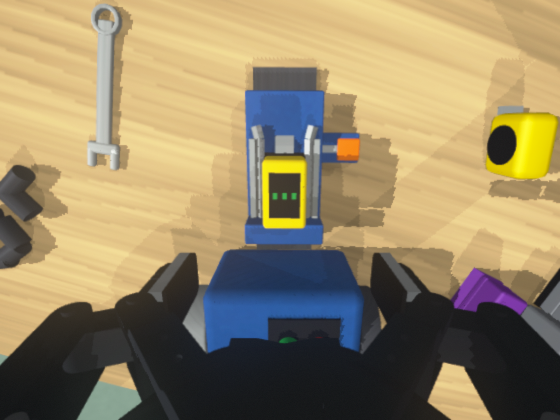

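View pics/s16.png

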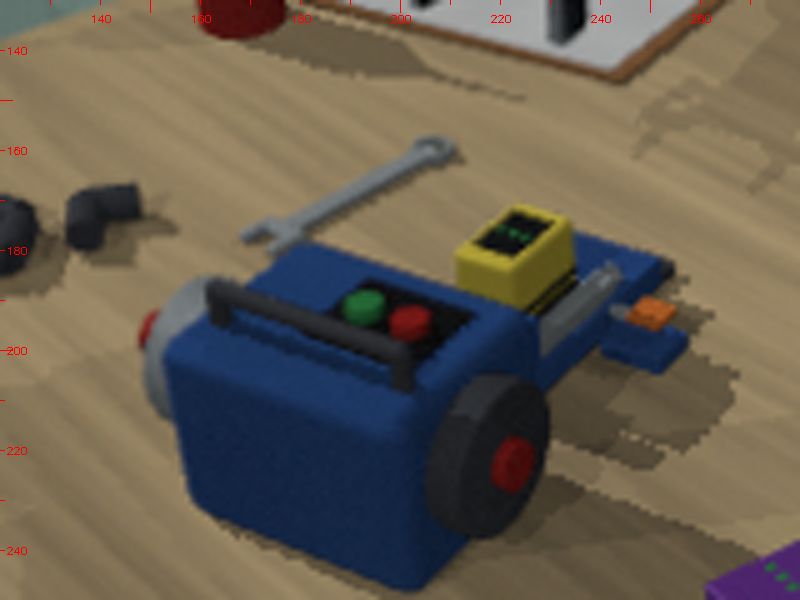

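```bash
python3 -c "
from h import *
print(job.finish_job())"
```

```text
the job is handed in; nothing more can be done
None
```

The battery pack is latched in the threader's dock and released, and I handed the job in at about 15 s of the 69 s allowed. The hand-in reports no verdict.

- **Release from the charger:** I pressed the orange pad about 8 mm, with readings of 3 to 4 N. The pack sprang out about 13 mm, and I gripped it at 50 N and drew it clear of the rails.
- **Seating in the threader:** I set it at the apron and slid it in gently. At the few moments I read it, the force was at most 6.5 N along the slide. There was one brief 2.5 N sideways rub on a rail, which I relieved by shifting about 0.8 mm.
- **Last checks:** The wrist picture showed the threader's catch nose standing up behind the foot, both before and after I let go. In the final scene picture its pad was back within half a pixel of where it started. The gripper is open about 160 mm above the dock, with the force reading near zero.
- **Bystanders:** The tape measure and wrench look undisturbed in the last pictures. The pipe tee was not in those pictures. I last saw it while drawing the pack out of the charger, and the arm did not go near it after that.
- **Disagreement:** My picture-based estimate of the threader's pose was off from the rails by roughly 1 mm sideways, which is what the rub showed.

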